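# Wedge up the hot plate's stuck cover

### The job

On the repair bench, first slide the saucepan along the hot plate's cover, without lifting it, from the ring at the free end onto the middle of the ring at the hinged end, and let go of it. Then push the yellow wedge, lying on the bench, thin end first under the free end of the cover until the cover has just lifted off the base there, by about half a centimetre. Finish while still holding the wedge in place, with the cover resting on the wedge alone, and leave the bottle, jar, screwdriver and tray where they are.

Things in the scene. Friction and masses are not known exactly. Their poses are not given: they have to be found in the camera images.
- hob: Fixed hot plate: white chassis (the base) 260 (x) by 400 mm (y), black cover on it, top face 58 mm above the bench. Origin: on the bench under its middle. y points from the free end (-200 mm) to the hinged end (+200); -x side has the control knobs. Walls 50 mm high, 10 mm thick at x = -122 and +122 mm; open at the free end, with bare bench inside up to y = -30 mm.
- cover: The hot plate's cover: black plate 8 mm thick, about 0.7 kg, two white rings on top, a red flange 250 mm wide and 6 mm thick hanging down at its free end. Hinged to the base at the other end; z is vertical when it lies on the base. Origin: on the hinge line, hob y = +200 mm, 50 mm above the bench; axes as the hob's when closed.
- lip (a point): Middle of the bottom edge of the red flange at the cover's free end: hob y = -197 mm (outer face at y = -200 mm), 18 mm above the bench when the cover lies on the base; its rise above that is the lift. The wedge fits under this edge anywhere between the chassis walls.
- zone_free (a point): Middle of the white ring (156 mm across, small white cross at its centre) near the cover's free end, on the cover's top face, at hob x = 0, y = -105 mm; the saucepan starts roughly there.
- zone_hinge (a point): Middle of the equal white ring near the cover's hinged end, on the top face, at hob x = 0, y = +95 mm: where the saucepan is to go.
- pan_center (a point): Centre (half-way up, 32.5 mm above its underside) of the steel saucepan: 140 mm across, 65 mm high, 0.4 to 0.65 kg. Its own -x axis points along its straight red handle.
- pan_grip (a point): Grip point at the middle of the saucepan's handle, 130 mm from the pan's axis along the pan's -x and 48 mm above its underside; the handle is a level red bar 20 mm wide, 14 mm thick, reaching from 70 to 182 mm from the pan's axis.
- wedge_grip (a point): Centre of the upright grip block at the thick end of the loose yellow wedge, which lies on the bench: block 36 mm long (x), 40 wide (y), 70 high; this point is 35 mm above the wedge's underside. x points to the thin end, z up. The wedge is 40 mm wide, about 0.18 kg; pushing it under the cover takes about 5 to 15 N, and it stays where it is left.
- wedge_tip (a point): Middle of the wedge's thin end, on the bench: 138 mm ahead (x) of wedge_grip and 35 mm lower. The ramp rises evenly from 4 mm high here to 34 mm high 120 mm back, at the block (1 in 4), so it meets the lip when this end is about 56 mm inside the flange's outer face, and lifts it 5 mm at about 76 mm.
- oil_mid (a point): Bystander: amber bottle 52 mm across, 130 mm tall, standing on the bench; point half-way up.
- jar_mid (a point): Bystander: glass jar 60 mm across, 75 mm tall, black lid; point half-way up.
- driver: Bystander: blue-handled screwdriver 170 mm long lying along its x axis; origin under its middle.
- tray: Bystander: blue open parts tray 100 by 130 mm, 35 mm high; origin under its centre.
There are look-alikes about, which are no part of the job. Several things look just like the part that bears wedge_grip: the one meant starts farthest to the robot's left.

How it is judged:
On the way, in this order (a step that is already met when the one before it is completed fails the run):
1. the saucepan stands on the ring at the hinged end, let go, the cover still down (horizontal distance between pan_center and zone_hinge below 0.025 m and angle between pan_center's own z axis and vertical below 0.06 rad and contact force between the fingers and pan below 0.05 N and z of lip in the frame of hob below 0.0195 m), for 0.2 s.
2. the wedge carries the cover's free end, just off the base (z of lip in the frame of hob between 0.02 and 0.0285 m and contact force between cover and wedge above 1 N), for 0.2 s.
At the end, for the whole second after the job is handed in: Pan upright, untouched, within 25 mm of the hinged-end ring's middle; cover's free edge 2 to 10.5 mm above its resting height, carried by the wedge (over 1 N), not touched by the robot; wedge flat on the bench, fingers pressing or gripping it (over 0.5 N); all at rest (all of step 2 and horizontal distance between pan_center and zone_hinge below 0.025 m and angle between pan_center's own z axis and vertical below 0.06 rad and contact force between the fingers and wedge above 0.5 N and contact force between each of the fingers, the arm and cover below 0.2 N and contact force between each of the fingers, the arm and pan below 0.2 N and height (world z) of wedge_grip below 0.041 m and linear speed of cover below 0.01 m/s and linear speed of pan below 0.02 m/s); the arm keeps its last pose, push and grip.
It fails at once if the saucepan is lifted more than 12 mm off the cover (z of pan_center in the frame of hob above 0.1025 m).
It fails at once if the cover is raised while the saucepan is still on the free half (z of lip in the frame of hob above 0.024 m and y of pan_center in the frame of hob below 0 m).
It fails at once if the bottle, jar, screwdriver or tray is pushed out of place (more than 30 mm) (distance of any of oil_mid, driver, tray, jar_mid from where it was at the start of the episode above 0.03 m).
It also fails if it takes over 61 s, if anything falls off the work surface, if the arm or the gripper's body presses on something with over 40 N, if the wrist force passes 120 N, or if a joint passes its speed limit or range.

### The arm

A 7-joint arm with a two-finger parallel gripper is mounted at the origin on the work surface. World frame = base frame: x ahead of the robot, y to its left, z up, the work surface at z = 0. Lengths are in m, angles in rad, forces in N, time in s.
With the tool pointing down it reaches from about 0.425 to 0.825 m from the base axis. Payload 3.6 kg.
Tool frame: the origin (TCP) lies midway between the tips of the shut fingers; the grasp point (between the pads) lies 19 mm behind it; z points along the fingers, y is the line along which they close (so a half turn about z gives the same grasp; the last joint's range is limited). The gripper opens to 85 mm and grips with 20 to 120 N. Pads are 22 mm wide; open, the fingers measure 114 mm over their backs; the gripper's body (76 mm by 85 mm) begins 54 mm behind the grasp point. The pads swing forward as they close: fully open they stand 13 mm farther back than shut.
Start: joints at [-1.222, 0.615, -0.013, 1.423, 0.008, 1.103, -0.04], TCP at [0.239, 0.605, 0.199] pointing down, gripper open.
Joint ranges: [-3.12, 3.12], [-0.3, 2.06], [-1.34, 1.32], [0.26, 2.42], [-1.36, 4.5], [0.01, 1.98], [-2.84, 2.84]. Speed limits (rad/s): [2.79, 2.79, 3.14, 3.14, 3.14, 3.14, 3.14].

### API

Orientations are given as a unit quaternion [x, y, z, w].
In Python, from cell import r gives the robot as it stands. The module is installed in compiled form; this text tells all that it offers.
- The arm moves only by the shell command python3 -m pendant 'ROWS'. ROWS is JSON, a list of rows, each a list of 3 entries, a list of its own where there are three numbers: the shift along the world's x, y, z as a fraction of full scale, then the turn about the world's z as a fraction of full scale, then the opening, from 0 (shut) to 1 (fully open). A call has 1 to 8 rows; each row is the pose to reach, as a shift and turn from the pose commanded when the call began; what a row does not reach only later rows make up. Full scale, the value 1, is 750 mm for a shift and 45 degrees for a turn. A row lasts 1/8 s, in which the tool goes at most 62.5 mm and 10.7 degrees, less where a joint would pass 70% of its speed; a pose out of reach is approached as far as the arm can. A call with a number of a shift or a turn outside -1 to 1 is refused whole. A call with a gripper value outside its range is refused whole. The fingers move at their own pace and stop on an object; the grip force is fixed at half the most. Time passes only in rows, so rows that repeat a pose let the fingers close. It gives the time, the measured TCP pose, the force, the opening and the grip force at its end, in the units of the state.
- r.observe(): the state, without advancing time (a new reading comes with each control period).
- r.capture(name): name is "scene" or "top"; returns a dict with "frame" (400x640x3 uint8, red, green, blue), "fx", "fy", "cx", "cy" (pixels), "k1" (the pictures are not rectified: a ray, as slopes to the right and down, at radius r is drawn at 1 + k1 r^2 times it, then the intrinsics apply), "position" and "orientation" of the camera in the world. Camera axes: x right, y up, looking along -z (the intrinsics and any distortion apply to the point x, -y, -z); pixel columns grow to the right and rows downward; lengths in m; the calibration is good to about 2 mm. A picture is of the moment at which its call begins. There is no depth.
- r.finish_job(): hands the job in; it is judged then, once.
Trained networks look in the newest picture that a camera, given by its name, has taken for a name from the list of things; names that differ only in an ending like _2 or _b are one class to them, and where a whole thing is asked for, a point or a joint stands for the part that bears it (a point fixed in the world has none). Each returns a list of dicts, best first, with "p" (0 to 1); they miss things now and then, are a little off and sometimes report something else, mostly with a low value. They report only what shows in the picture. A call takes as long as a camera call. They do not tell look-alikes from the thing itself.
- r.cut_out(target, camera): "mask" (400x640 bool, what is visible of it) and "bbox" ([centre column, centre row, width, height] in pixels, round what is visible of it).
The state is a dict: "time_s": time; "qpos": joint angles; "qd": joint speeds; "joint_efforts": joint torques, N m; "tcp_pos": TCP position; "eef_rot": TCP orientation; "ft_force": force on the tool from outside, world axes, zero at the start; "torque": the same for the moment, N m; "grip_width": opening from 0.0 (shut) to 1.0 (fully open); "gripper_force": force on a finger pad.
Only numpy, scipy, OpenCV 4.12 (cv2) and the standard library are available. Lean on these libraries where they do the work, as an engineer would, in place of code of your own. Each camera call takes 0.05 s, during which the arm holds its last target. There are 200 camera calls.

## Working session

There is one attempt and no reset: what is moved stays moved. The work goes in short steps, Python scripts to look and compute and a shell command to move; the robot and the scene stay as the last step left them, time stands still between calls to the robot, and variables do not carry over. Pictures are saved under pics/ and viewed, at most 10 in all, crops included, and the job is handed in when it is done.

```bash
mkdir -p pics; cat > h.py <<'E'
import numpy as np,cv2
from cell import r
from scipy.spatial.transform import Rotation as R
def ray(c,uv):
    d=np.array([(uv[0]-c["cx"])/c["fx"],(uv[1]-c["cy"])/c["fy"]]);u=d.copy()
    for _ in range(20): u=d/(1+c["k1"]*(u@u))
    return R.from_quat(c["orientation"]).apply([u[0],-u[1],-1])
def at(c,uv,z):
    p=np.array(c["position"]);d=ray(c,uv);return p+d*(z-p[2])/d[2]
def px(c,P):
    q=R.from_quat(c["orientation"]).inv().apply(np.array(P)-c["position"]);u=np.array([q[0],-q[1]])/-q[2]
    u=u*(1+c["k1"]*(u@u));return u*[c["fx"],c["fy"]]+[c["cx"],c["cy"]]
E
cat > a.py <<'E'
from h import *
for n in("scene","top"):
    c=r.capture(n);cv2.imwrite(f"pics/{n}1.png",c["frame"][:,:,::-1]);print(n,c["position"],c["orientation"],c["fx"],c["k1"])
    for t in("pan_center","pan_grip","wedge_grip","cover","hob","oil_mid","jar_mid","driver","tray"):
        for o in r.cut_out(t,n): print(t,round(o["p"],2),np.round(o["bbox"]),np.round(at(c,o["bbox"][:2],0.03),3))
print(r.observe())
E
python3 a.py
```

```text
scene [1.30442967 0.36130638 1.00849047] [0.19443541 0.31160358 0.80182905 0.47134727] 368.8584193841468 -0.0856149497345671
pan_center 0.88 [328. 196.  52.  56.] [ 0.453 -0.03   0.03 ]
pan_center 0.58 [460. 216.  38.  31.] [0.305 0.427 0.03 ]
pan_grip 0.79 [328. 200.  54.  56.] [ 0.47  -0.022  0.03 ]
wedge_grip 0.95 [284. 182.  33.  40.] [ 0.47  -0.209  0.03 ]
wedge_grip 0.87 [270. 153.  39.  20.] [ 0.353 -0.349  0.03 ]
wedge_grip 0.81 [228. 206.  31.  33.] [ 0.67 -0.32  0.03]
cover 0.66 [349. 232. 138.  90.] [0.567 0.109 0.03 ]
cover 0.49 [350. 233. 139. 106.] [0.569 0.112 0.03 ]
cover 0.19 [461. 215.  38.  29.] [0.298 0.427 0.03 ]
hob 0.9 [348. 238. 139.  98.] [0.591 0.115 0.03 ]
oil_mid 0.65 [260. 256.  16.  35.] [ 0.792 -0.099  0.03 ]
jar_mid 0.73 [223. 163.  19.  24.] [ 0.498 -0.481  0.03 ]
driver 0.44 [346. 187.  27.  16.] [0.375 0.006 0.03 ]
tray 0.41 [223. 162.  18.  26.] [ 0.492 -0.487  0.03 ]
top [ 0.25266964 -0.04450774  1.49266087] [-0.07449312  0.07514986  0.71466293 -0.69141896] 460.653686548718 -0.056762370883430995
pan_grip 0.73 [315. 220.  46.  85.] [ 0.498 -0.011  
[... 529 characters left out ...]
0, 'qpos': array([-1.22153063,  0.61488135, -0.01258367,  1.42338275,  0.00808683,
        1.10340391, -0.04041628]), 'qd': array([ 0.00060892,  0.0004667 , -0.00203972,  0.00113828, -0.0016953 ,
       -0.00164592,  0.00011481]), 'joint_efforts': array([-9.20482421e-05, -4.69112384e+01,  2.58976696e-01, -1.71349168e+01,
        1.01728199e-02,  1.58953506e-03,  5.92914517e-08]), 'tcp_pos': array([0.23851383, 0.60463416, 0.19941511]), 'eef_rot': array([ 1.86776171e-01,  9.82402495e-01, -9.33795022e-06, -2.13679182e-05]), 'ft_force': array([ 1.13734401,  0.08892933, -0.3021422 ]), 'torque': array([ 0.0349449 , -0.01539487, -0.03516555]), 'gripper_force': 0.0, 'grip_width': 0.9978954483158143}
```

View pics/top1.png

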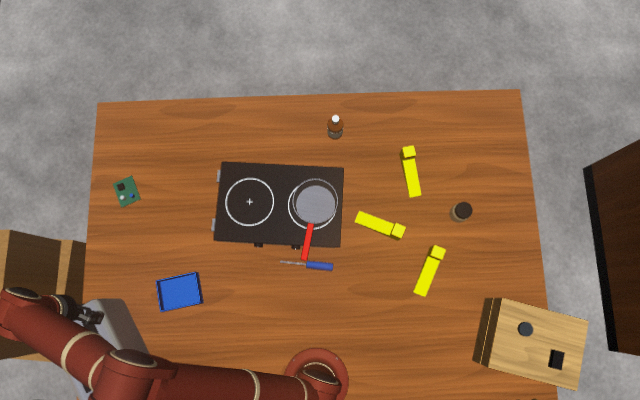

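View pics/scene1.png

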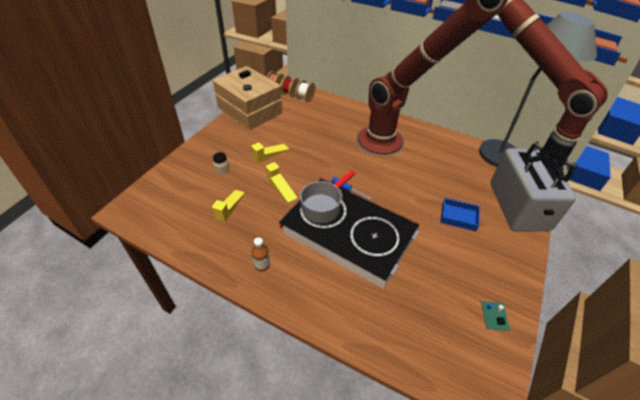

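The top view shows the hinged ring with its cross at (249,201). The pan is on the free ring at (315,203), with its red handle pointing down to (305,258). The leftmost wedge runs from its tip at (357,217) to its block at (398,231). The scene view agrees. Next I fit the poses.

```bash
cat > fit.py <<'E'
from h import *
from scipy.optimize import minimize,least_squares
from itertools import product
def box(x0,x1,y0,y1,z0,z1): return np.array(list(product((x0,x1),(y0,y1),(z0,z1))))
WEDGE=[box(-.018,.018,-.02,.02,0,.07),np.array([[x,y,z] for x,zz in((.138,(0,.004)),(.018,(0,.034))) for y in(-.02,.02) for z in zz])]
HANDLE=[box(-.182,-.07,-.01,.01,.099,.113)]
S=4
def sil(c,parts,p):
    m=np.zeros((400*S,640*S),np.uint8);rot=R.from_euler("z",p[2])
    for q in parts:
        w=rot.apply(q)+[p[0],p[1],0]
        uv=np.array([px(c,k) for k in w]);cv2.fillConvexPoly(m,cv2.convexHull(np.round((uv+.5)*S).astype(np.int32)),1)
    return m
def fit(views,parts,p0):
    big=[(c,cv2.resize(m.astype(np.uint8),None,fx=S,fy=S,interpolation=cv2.INTER_NEAREST)) for c,m in views]
    def f(p):
        s=0
        for c,m in big:
            k=sil(c,parts,p);s+=1-(k&m).sum()/max(1,(k|m).sum())
        return s/len(big)
    b=minimize(f,p0,method="Nelder-Mead",options=dict(initial_simplex=np.array(p0)+np.array([[0,0,0],[.02,0,0],[0,.02,0],[0,0,.15]]),xatol=3e-4,fatol=1e-4))
    return b.x,1-b.fun
def comp(mask,uv):
    n,l,st,ce=cv2.connectedComponentsWithStats(mask.astype(np.uint8))
    ok=[i for i in range(1,n) if st[i,4]>25];return l==min(ok,key=lambda i:np.hypot(*(ce[i]-uv)))
def yellow(c): h=cv2.cvtColor(c["frame"],cv2.COLOR_RGB2HSV);return (abs(h[...,0].astype(int)-29)<7)&(h[...,1]>150)&(h[...,2]>60)
def red(c): h=cv2.cvtColor(c["frame"],cv2.COLOR_RGB2HSV);return ((h[...,0]<5)|(h[...,0]>174))&(h[...,1]>180)&(h[...,2]>90)
def wedge(cs,p0):
    g=np.array([p0[0]+.05*np.cos(p0[2]),p0[1]+.05*np.sin(p0[2]),.02])
    return fit([(c,comp(yellow(c),px(c,g))) for c in cs],WEDGE,p0)
def handle(cs,p0):
    g=np.array([p0[0]-.126*np.cos(p0[2]),p0[1]-.126*np.sin(p0[2]),.106])
    return fit([(c,comp(red(c),px(c,g))) for c in cs],HANDLE,p0)
E
cat > b.py <<'E'
from fit import *
cs=[r.capture("scene"),r.capture("top")]
p=np.array([.57,.105,0.])
for w in(.02,.01,.006):
    P=[]
    for c in cs:
        f=c["frame"].astype(int);v,u=np.nonzero((f.min(2)>110)&(f.max(2)-f.min(2)<40))
        if w==.02: v,u=v[::1],u
        q=np.array([at(c,(a,b),.058)[:2] for a,b in zip(u,v) if abs(at(c,(a,b),.058)[0]-.56)<.2 and abs(at(c,(a,b),.058)[1]-.11)<.25]);P.append(q)
    Q=np.vstack(P)
    def cen(p): return [p[:2]+np.array([-np.sin(p[2]),np.cos(p[2])])*d for d in(-.105,.095)]
    def res(p): return np.min([abs(np.hypot(*(Q-k).T)-.0765) for k in cen(p)],0)
    Q=Q[res(p)<w*1.5];p=least_squares(res,p,loss="soft_l1",f_scale=.003).x
    print("hob",p,len(Q),np.median(res(p)))
print("rings",cen(p))
for k in(cs,cs[:1],cs[1:]):
    print("wedge",wedge(k,[.445,-.245,1.2]));print("handle->pan",handle(k,[.57,0,1.4]))
E
python3 b.py
```

```text
hob [0.56454016 0.10098534 0.06521335] 1975 0.007500693327164937
hob [0.56487083 0.09978053 0.06798456] 1343 0.0035605483462076426
hob [0.56495631 0.09944215 0.06869509] 1063 0.0026125586375164017
rings [array([ 0.57216362, -0.0053102 ]), array([0.5584354 , 0.19421808])]
wedge (array([ 0.45176335, -0.26972785,  1.11954625]), np.float64(0.7785876170295495))
handle->pan (array([0.57, 0.  , 1.4 ]), np.float64(0.0))
wedge (array([ 0.4491703 , -0.26544708,  1.07593059]), np.float64(0.671380935954927))
handle->pan (array([0.57, 0.  , 1.4 ]), np.float64(0.0))
wedge (array([ 0.4538862 , -0.27200677,  1.14144376]), np.float64(0.9137343927355278))
handle->pan (array([0.57, 0.  , 1.4 ]), np.float64(0.0))
```

```bash
cat > b2.py <<'E'
from fit import *
cs=[r.capture("scene"),r.capture("top")]
print("cross",at(cs[1],(249.5,201.5),.058),at(cs[0],(375,236),.058))
for k in(cs,cs[:1],cs[1:]): print("pan",handle(k,[.57,0,-.2]))
out=[]
p,_=handle(cs,[.57,0,-.2]);w,_=wedge(cs,[.445,-.245,1.2]);H=[.565,.0995,.0687]
for c,(x,y) in zip(cs,((180,120),(200,120))):
    f=c["frame"][:,:,::-1].copy();f=cv2.resize(f,None,fx=4,fy=4)
    for parts,q,col in((WEDGE,w,(255,0,0)),(HANDLE,p,(255,255,0)),([box(-.13,.13,-.2,.2,.05,.058)],H,(0,255,0))):
        cn,_=cv2.findContours(sil(c,parts,q),0,1);cv2.drawContours(f,cn,-1,col,1)
    f=f[y*4:(y+150)*4,x*4:(x+270)*4];out.append(cv2.resize(f,(540,300)))
cv2.imwrite("pics/o1.png",np.vstack(out))
E
python3 b2.py
```

```text
cross [0.55865038 0.19458468 0.058     ] [0.55983235 0.19603519 0.058     ]
pan (array([ 0.54546454, -0.00451777, -0.13861835]), np.float64(0.6553325748856101))
pan (array([ 0.53409816, -0.00475063, -0.118165  ]), np.float64(0.5708916979842843))
pan (array([ 0.54324443, -0.01363681, -0.21506614]), np.float64(0.888187134502924))
```

View pics/o1.png

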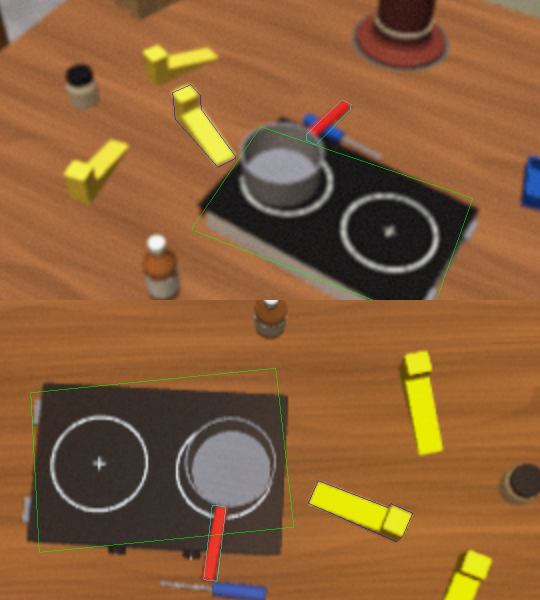

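The overlay shows the wedge fitting well in the top view, but the hob yaw is wrong because the pan's rim biased the fit. I'll take the yaw from the cover corners in the top picture instead: (221,162), (344,168), (340,247), (214,241).

```bash
cat > b3.py <<'E'
from fit import *
c=r.capture("top")
q=np.array([at(c,u,.058)[:2] for u in((221,162),(344,168),(340,247),(214,241))])
print(q,q.mean(0));d=(q[0]+q[3]-q[1]-q[2])/2;print("long",np.hypot(*d),"yaw",np.arctan2(-d[0],d[1]));e=(q[0]+q[1]-q[2]-q[3])/2;print(np.hypot(*e),np.arctan2(e[1],e[0]))
f=c["frame"];m=(f.max(2)<75);m=cv2.morphologyEx(m.astype(np.uint8),cv2.MORPH_OPEN,np.ones((9,9)));m=comp(m,(278,204))
v,u=np.nonzero(m);P=np.array([at(c,a,.058)[:2] for a in zip(u,v)],np.float32);print(cv2.minAreaRect(P*1000))
print("rim",at(c,(315.3,202.5),.123));rr=red(c);rr=comp(rr,(307,240));v,u=np.nonzero(rr)
P=np.array([at(c,a,.113)[:2] for a in zip(u,v)],np.float32);print("handle",cv2.minAreaRect(P*1000))
E
python3 b3.py
```

```text
[[ 0.69306985  0.28805844]
 [ 0.65912302 -0.11084971]
 [ 0.40434105 -0.08799509]
 [ 0.43571805  0.30619273]] [0.54806299 0.09885159]
long 0.3978908268066883 yaw -0.08218010260523988
0.25688572501340373 -0.0798653021046355
((545.6703491210938, 100.969482421875), (395.1560974121094, 265.8171081542969), 84.9385757446289)
rim [ 0.53503285 -0.01633386  0.123     ]
handle ((418.605224609375, 12.63407039642334), (19.573514938354492, 112.26873016357422), 77.40064239501953)
```

```bash
python3 -m pendant '[[[0.03,-0.06,0.04],0,1],[[0.06,-0.13,0.04],0.05,1],[[0.1,-0.2,0.04],0.1,1],[[0.14,-0.28,0.04],0.2,1],[[0.19,-0.35,0.04],0.2,1],[[0.23,-0.42,0.04],0.2,1],[[0.255,-0.473,0.04],0.2,1],[[0.255,-0.473,0.04],0.2,1]]'
```

```text
time_s: 2.25
tcp_pos: [0.4323, 0.2448, 0.2297]
eef_rot: [0.114, 0.993, -0.001, 0.001]
ft_force: [-0.1, -0.1, -1.1]
grip_width: 0.995
gripper_force: 0.0
```

```bash
python3 -m pendant '[[[0.002,-0.08,0],0.01,1],[[0.004,-0.16,0],0.01,1],[[0.006,-0.24,0],0.01,1],[[0.006,-0.321,-0.03],0.01,1],[[0.006,-0.321,-0.093],0.01,1],[[0.006,-0.321,-0.15],0.01,1],[[0.006,-0.321,-0.19],0.01,1],[[0.006,-0.321,-0.19],0.01,1]]'
python3 - <<'E'
from h import *
o=[]
for n,(x,y) in(("scene",(270,120)),("top",(240,150))):
    c=r.capture(n);o.append(cv2.resize(c["frame"][y:y+130,x:x+130,::-1],(400,400)));print(px(c,[.434,.009,.106]))
cv2.imwrite("pics/g1.png",np.hstack(o))
E
```

```text
time_s: 3.25
tcp_pos: [0.4329, 0.0102, 0.0855]
eef_rot: [0.104, 0.995, -0.0, -0.002]
ft_force: [0.1, -0.0, 0.7]
grip_width: 1.003
gripper_force: 0.0
[341.30272034 182.09745392]
[308.00965715 236.58393488]
```

View pics/g1.png

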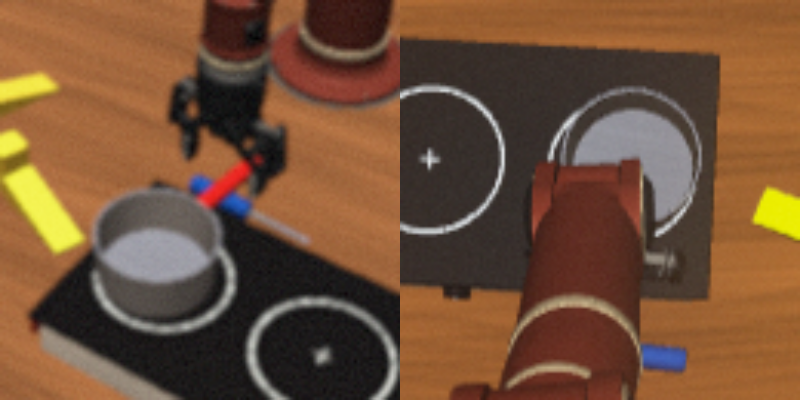

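The handle runs between the open fingers, around (220,190) in the scene crop. Closing.

```bash
python3 -m pendant '[[[0,0,0],0,0.6],[[0,0,0],0,0.4],[[0,0,0],0,0],[[0,0,0],0,0],[[0,0,0],0,0],[[0,0,0],0,0],[[0,0,0],0,0],[[0,0,0],0,0]]'
```

```text
time_s: 4.35
tcp_pos: [0.4342, 0.0091, 0.0868]
eef_rot: [0.105, 0.994, -0.0, -0.0]
ft_force: [0.6, 0.1, 0.9]
grip_width: -0.001
gripper_force: 0.0
```

```bash
python3 - <<'E'
from h import *
o=[]
for n,(x,y) in(("scene",(270,120)),("top",(240,150))):
    c=r.capture(n);o.append(cv2.resize(c["frame"][y:y+130,x:x+130,::-1],(400,400)));print(px(c,[.434,.009,.106]),px(c,[.434,.009,.087]))
cv2.imwrite("pics/g2.png",np.hstack(o))
E
```

```text
[341.30272034 182.09745392] [340.93042173 185.93436955]
[308.00965715 236.58393488] [308.26860313 237.38128361]
```

View pics/g2.png

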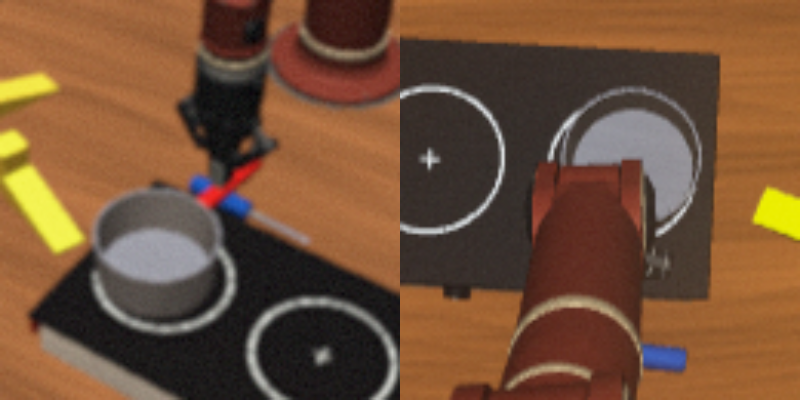

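```bash
python3 - <<'E'
from fit import *
o=r.observe();print(o["tcp_pos"],o["grip_width"])
c=r.capture("scene")
cl=np.array([.21,.978,0])
for s in(-.0425,.0425):
    for z in(.087,.10): print("open",s,z,px(c,np.array([.434,.0095,z])+s*cl))
h=np.array([.4186,.0126,.113]);a=np.array([.976,-.219,0])
for s in(-.056,0,.056): print("handle",px(c,h+s*a))
t=r.capture("top")
m=red(c);m=comp(m,(346,180));v,u=np.nonzero(m);P=np.array([at(c,k,.106)[:2] for k in zip(u,v)],np.float32);print(len(P),cv2.minAreaRect(P*1000),u.min(),u.max(),v.min(),v.max())
f=np.hstack([cv2.resize(c["frame"][150:220,310:380,::-1],(560,560),interpolation=cv2.INTER_CUBIC)])
for s in(-.056,0,.056): cv2.circle(f,tuple(np.int32((px(c,h+s*a)+.5-[310,150])*8)),3,(255,255,0),-1)
cv2.circle(f,tuple(np.int32((px(c,o["tcp_pos"])+.5-[310,150])*8)),4,(0,255,0),-1)
cv2.imwrite("pics/g3.png",f)
E
```

```text
[0.43427749 0.00911568 0.08687238] 0.00414233195136356
open -0.0425 0.087 [331.77730015 180.44263205]
open -0.0425 0.1 [331.96219195 177.82340289]
open 0.0425 0.087 [350.59457033 191.68323895]
open 0.0425 0.1 [350.92356915 189.07132657]
handle [353.84436673 170.49958889]
handle [344.26072713 178.38787098]
handle [334.21885537 186.6528294 ]
80 ((410.00054931640625, 12.6370849609375), (17.617816925048828, 96.35282135009766), 76.75697326660156) 335 354 172 186
```

View pics/g3.png

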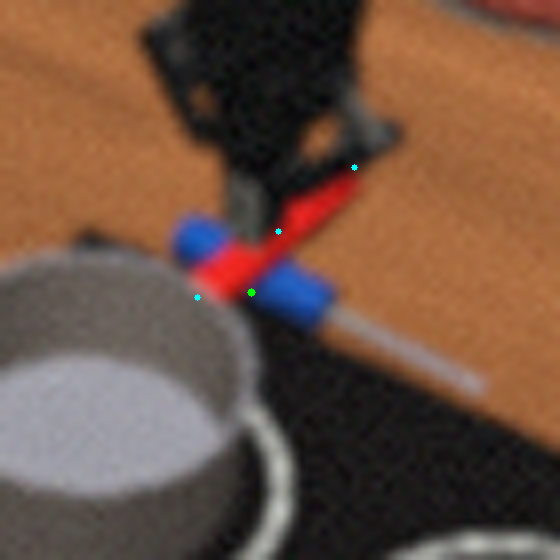

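The crop shows the shut fingertips ending at about (245,240), just behind and above the red handle. The predicted TCP, the green dot, is lower, so the fingers seem to have closed above the handle. I'll open, go lower and look again.

```bash
python3 -m pendant '[[[0,0,0],0,1],[[0,0,0],0,1],[[0,0,0],0,1],[[0,0,0],0,1],[[0,0,-0.01],0,1],[[0,0,-0.02],0,1],[[0,0,-0.027],0,1],[[0,0,-0.027],0,1]]'
python3 - <<'E'
from h import *
c=r.capture("scene");o=r.observe();print(o["tcp_pos"],o["qpos"])
f=cv2.resize(c["frame"][140:210,310:380,::-1],(560,560),interpolation=cv2.INTER_CUBIC)
cl=np.array([.21,.978,0])
for s in(-.0425,.0425): cv2.circle(f,tuple(np.int32((px(c,o["tcp_pos"]+s*cl+[0,0,.013])+.5-[310,140])*8)),4,(0,255,0),-1)
cv2.imwrite("pics/g4.png",f)
E
```

```text
time_s: 5.55
tcp_pos: [0.4338, 0.0091, 0.066]
eef_rot: [0.105, 0.994, -0.0, -0.001]
ft_force: [-0.5, 0.0, -0.3]
grip_width: 1.002
gripper_force: 0.0
[0.43409797 0.00909312 0.06634749] [-0.11946541  0.50720131  0.06801554  2.17117853 -0.07337999  0.46604455
  1.36559668]
```

View pics/g4.png

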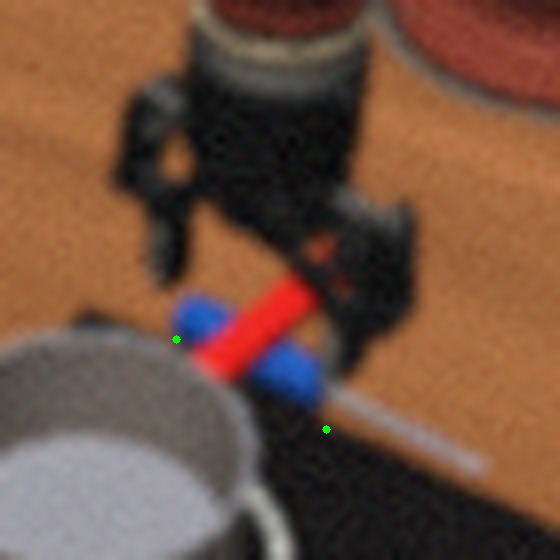

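```bash
python3 -m pendant '[[[0,0,0],0,0.6],[[0,0,0],0,0.4],[[0,0,0],0,0],[[0,0,0],0,0],[[0,0,0],0,0],[[0,0,0],0,0],[[0,0,0],0,0],[[0,0,0],0,0]]'
python3 - <<'E'
from fit import *
c=r.capture("scene");o=r.observe();t=r.capture("top")
f=cv2.resize(c["frame"][140:210,310:380,::-1],(560,560),interpolation=cv2.INTER_CUBIC)
cv2.circle(f,tuple(np.int32((px(c,o["tcp_pos"])+.5-[310,140])*8)),4,(0,255,0),-1)
cv2.imwrite("pics/g5.png",f)
print(o["torque"])
E
```

```text
time_s: 6.6
tcp_pos: [0.4343, 0.0089, 0.067]
eef_rot: [0.105, 0.994, -0.0, 0.0]
ft_force: [-1.9, -0.4, 5.3]
grip_width: 0.219
gripper_force: 61.9
[-0.13884756  0.24570932 -0.0716566 ]
```

Gripped: width 0.22, force 62 N. So the real fingertips sit roughly 25 mm higher than reported. Now I slide the pan.

```bash
python3 -m pendant '[[[0.001,0.01,0],0,0],[[0.002,0.025,0],0,0],[[0.003,0.043,0],0,0],[[0.005,0.061,0],0,0],[[0.006,0.079,0],0,0],[[0.008,0.097,0],0,0],[[0.009,0.115,0],0,0],[[0.01,0.13,0],0,0]]'
```

```text
time_s: 7.7
tcp_pos: [0.4423, 0.1041, 0.0669]
eef_rot: [0.108, 0.994, -0.001, 0.0]
ft_force: [-0.0, -5.0, 3.8]
grip_width: 0.216
gripper_force: 62.0
```

```bash
python3 -m pendant '[[[0.001,0.018,0],0,0],[[0.003,0.036,0],0,0],[[0.004,0.054,0],0,0],[[0.006,0.072,0],0,0],[[0.007,0.09,0],0,0],[[0.009,0.108,0],0,0],[[0.01,0.125,0],0,0],[[0.012,0.145,0],0,0]]'
python3 - <<'E'
from fit import *
o=[]
for n,(x,y) in(("scene",(270,130)),("top",(190,140))):
    c=r.capture(n);o.append(cv2.resize(c["frame"][y:y+140,x:x+140,::-1],(400,400)))
    m=red(c);v,u=np.nonzero(m)
    P=np.array([at(c,k,.113)[:2] for k in zip(u,v)],np.float32);P=P[(abs(P[:,0]-.45)<.06)&(abs(P[:,1]-.21)<.06)];print(len(P),P.mean(0) if len(P) else 0)
cv2.imwrite("pics/s1.png",np.hstack(o))
E
```

```text
time_s: 8.7
tcp_pos: [0.4513, 0.2116, 0.0669]
eef_rot: [0.108, 0.994, -0.002, 0.0]
ft_force: [-0.4, -6.8, 5.5]
grip_width: 0.216
gripper_force: 62.2
68 [0.44756946 0.21035577]
99 [0.42047706 0.21976773]
```

View pics/s1.png

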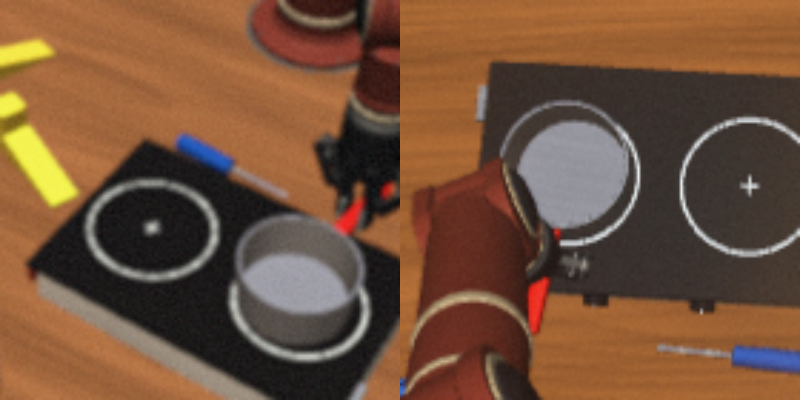

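The pan is nearly centred, about 6 mm short in +y. In the top crop its floor disc is at (573,173), with the ring showing on its right. Nudge, release and retreat upward.

```bash
python3 -m pendant '[[[0,0.003,0],0,0],[[0,0.007,0],0,0],[[0,0.007,0],0,0],[[0,0.007,0],0,1],[[0,0.007,0],0,1],[[0,0.007,0],0,1],[[0,0.007,0],0,1],[[0,0.007,0],0,1]]'; python3 -m pendant '[[[0,0,0.03],0,1],[[0,0,0.08],0,1],[[0,0,0.14],0,1],[[0,0,0.2],0,1],[[0.02,-0.08,0.2],0,1],[[0.04,-0.16,0.2],0,1],[[0.06,-0.24,0.2],0,1],[[0.06,-0.24,0.2],0,1]]'
python3 - <<'E'
from fit import *
ca=[r.capture("scene"),r.capture("top")]
for c in ca:
    try: print("pan",handle([c],[.558,.194,-.2]))
    except Exception as e: print(e)
    f=red(c);v,u=np.nonzero(f)
    P=np.array([at(c,k,.113)[:2] for k in zip(u,v)],np.float32);P=P[(abs(P[:,0]-.44)<.08)&(abs(P[:,1]-.22)<.05)];
    if len(P): print(len(P),cv2.minAreaRect(P*1000))
print(wedge(ca[1:],[.454,-.272,1.14]))
E
```

```text
time_s: 9.8
tcp_pos: [0.4507, 0.2208, 0.0666]
eef_rot: [0.105, 0.994, 0.0, -0.0]
ft_force: [-0.0, -0.7, -0.3]
grip_width: 1.002
gripper_force: 0.0
time_s: 10.8
tcp_pos: [0.4965, 0.0335, 0.217]
eef_rot: [0.111, 0.994, -0.002, 0.001]
ft_force: [0.1, 0.1, 0.3]
grip_width: 1.001
gripper_force: 0.0
pan (array([ 0.54096274,  0.20040761, -0.17576331]), np.float64(0.6313927307816019))
123 ((432.3920593261719, 222.4398651123047), (19.41152572631836, 96.37435913085938), 78.36949920654297)
pan (array([ 0.56140737,  0.19949109, -0.19215546]), np.float64(0.8365758754863813))
244 ((436.5589294433594, 221.35255432128906), (20.836923599243164, 111.58910369873047), 77.36298370361328)
(array([ 0.45304115, -0.27104248,  1.13004648]), np.float64(0.9131911188506748))
```

The pan is centred within 2 mm. Next I move above the wedge block, turn, and check the height from the picture.

```bash
python3 -m pendant '[[[-0.01,-0.08,0],-0.07,1],[[-0.02,-0.16,0],-0.14,1],[[-0.03,-0.24,0],-0.21,1],[[-0.04,-0.32,0],-0.276,1],[[-0.056,-0.416,-0.03],-0.276,1],[[-0.056,-0.416,-0.1],-0.276,1],[[-0.056,-0.416,-0.17],-0.276,1],[[-0.056,-0.416,-0.17],-0.276,1]]'
python3 - <<'E'
from fit import *
c=r.capture("scene");o=r.observe();print(o["tcp_pos"])
X,Y=245,140
f=cv2.resize(c["frame"][Y:Y+70,X:X+70,::-1],(560,560),interpolation=cv2.INTER_CUBIC)
cl=np.array([np.cos(1.13),np.sin(1.13),0])
for s in(-.0425,.0425): cv2.circle(f,tuple(np.int32((px(c,o["tcp_pos"]+s*cl+[0,0,.013])+.5-[X,Y])*8)),4,(0,255,0),-1)
cv2.circle(f,tuple(np.int32((px(c,[.4535,-.2715,.07])+.5-[X,Y])*8)),4,(255,0,0),-1)
cv2.imwrite("pics/w1.png",f)
E
```

```text
time_s: 11.9
tcp_pos: [0.452, -0.2672, 0.0857]
eef_rot: [0.211, 0.978, 0.002, -0.005]
ft_force: [0.3, 0.2, 0.5]
grip_width: 0.998
gripper_force: 0.0
[ 0.45406873 -0.26894389  0.08834472]
```

View pics/w1.png

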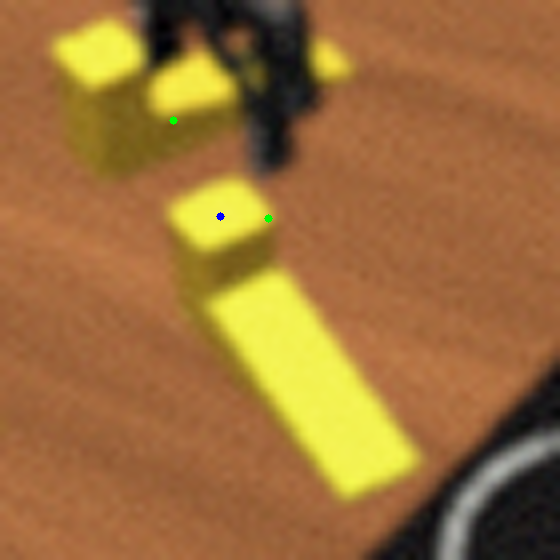

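Fingertips at (165,60) and (270,165) again show about 30 mm higher than predicted; laterally they line up with the block at (220,215). I'll descend accordingly and watch the force.

```bash
python3 -m pendant '[[[0,0,-0.03],0,1],[[0,0,-0.06],0,1],[[0,0,-0.06],0,1],[[0,0,-0.075],0,1],[[0,0,-0.075],0,1]]'; python3 -m pendant '[[[0,0,-0.008],0,1],[[0,0,-0.016],0,1],[[0,0,-0.016],0,1]]'
python3 - <<'E'
from fit import *
c=r.capture("scene");o=r.observe();print(o["tcp_pos"],o["ft_force"])
X,Y=245,140
f=cv2.resize(c["frame"][Y:Y+70,X:X+70,::-1],(560,560),interpolation=cv2.INTER_CUBIC)
cv2.imwrite("pics/w2.png",f)
E
```

```text
time_s: 12.58
tcp_pos: [0.4542, -0.2712, 0.0334]
eef_rot: [0.212, 0.977, 0.0, 0.0]
ft_force: [-0.4, 0.7, 0.6]
grip_width: 1.0
gripper_force: 0.0
time_s: 12.95
tcp_pos: [0.4533, -0.2712, 0.0203]
eef_rot: [0.212, 0.977, 0.0, -0.001]
ft_force: [-0.1, -0.1, -0.1]
grip_width: 0.997
gripper_force: 0.0
[ 0.45352494 -0.27131012  0.02057541] [ 0.06723883 -0.09676038 -0.28531049]
```

View pics/w2.png

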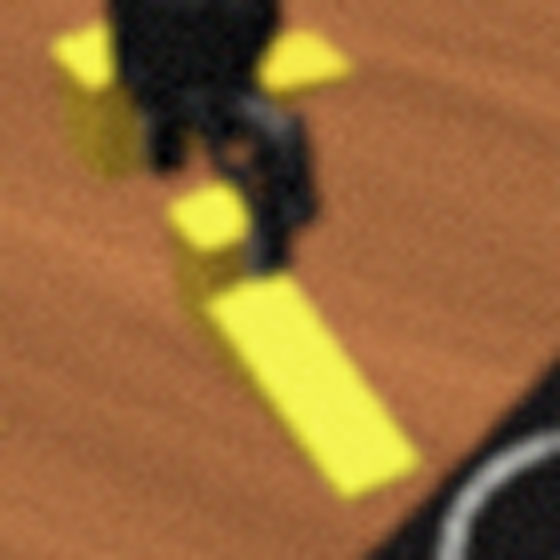

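The front finger at (265,270) is ahead of the block above the ramp, and the rear finger at (165,170) is behind it. Closing.

```bash
python3 -m pendant '[[[0,0,0],0,0.7],[[0,0,0],0,0.5],[[0,0,0],0,0],[[0,0,0],0,0],[[0,0,0],0,0],[[0,0,0],0,0],[[0,0,0],0,0],[[0,0,0],0,0]]'
python3 - <<'E'
from fit import *
print(wedge([r.capture("top")],[.454,-.272,1.14]), wedge([r.capture("scene")],[.454,-.272,1.14]))
E
```

```text
time_s: 14.0
tcp_pos: [0.4544, -0.272, 0.0214]
eef_rot: [0.212, 0.977, -0.0, 0.001]
ft_force: [0.7, -0.8, 5.9]
grip_width: 0.402
gripper_force: 61.4
(array([ 0.46812154, -0.23318114,  1.10149666]), np.float64(0.36556518598772114)) (array([ 0.45585303, -0.25826868,  1.11422545]), np.float64(0.6614966602513302))
```

```bash
python3 -m pendant '[[[0.01,0,0],0.06,0],[[0.025,0,0],0.14,0],[[0.04,0.005,0],0.22,0],[[0.055,0.01,0],0.3,0],[[0.07,0.015,0],0.38,0],[[0.08,0.02,0],0.45,0],[[0.088,0.02,0],0.45,0],[[0.088,0.02,0],0.45,0]]'
python3 - <<'E'
from fit import *
for n in("top","scene"):
    c=r.capture(n);m=comp(yellow(c),px(c,[.525,-.19,.018]));v,u=np.nonzero(m)
    P=np.array([at(c,k,.018)[:2] for k in zip(u,v)],np.float32);print(n,len(P),cv2.minAreaRect(P*1000),P[:,1].max(),wedge([c],[.5203,-.257,1.488]))
E
```

```text
time_s: 15.1
tcp_pos: [0.5179, -0.2577, 0.0215]
eef_rot: [0.037, 0.999, -0.001, -0.002]
ft_force: [-3.4, -1.6, 8.6]
grip_width: 0.408
gripper_force: 61.8
top 276 ((523.480224609375, -163.78033447265625), (88.40571594238281, 39.72418975830078), 88.0850601196289) -0.11893849 (array([ 0.52503668, -0.19577304,  1.54149081]), np.float64(0.3969795037756203))
scene 370 ((523.1001586914062, -189.58843994140625), (148.63259887695312, 55.1270751953125), 77.57785034179688) -0.11554479 (array([ 0.51846287, -0.23110651,  1.4925747 ]), np.float64(0.5990063875088716))
```

The wedge is aligned, tip about 20 mm from the flange. Push in, first short of contact.

```bash
python3 -m pendant '[[[0.001,0.012,0],0,0],[[0.002,0.024,0],0,0],[[0.003,0.036,0],0,0],[[0.004,0.048,0],0,0],[[0.005,0.06,0],0,0],[[0.006,0.072,0],0,0],[[0.007,0.084,0],0,0],[[0.008,0.093,0],0,0]]'; python3 -m pendant '[[[0.0004,0.005,0],0,0],[[0.001,0.01,0],0,0],[[0.001,0.015,0],0,0],[[0.001,0.015,0],0,0]]';python3 -m pendant '[[[0.0004,0.005,0],0,0],[[0.001,0.01,0],0,0],[[0.001,0.015,0],0,0],[[0.001,0.015,0],0,0]]'
```

```text
time_s: 16.2
tcp_pos: [0.5262, -0.1878, 0.0214]
eef_rot: [0.037, 0.999, -0.001, 0.001]
ft_force: [-1.4, -3.5, 5.5]
grip_width: 0.402
gripper_force: 61.5
time_s: 16.7
tcp_pos: [0.5268, -0.1803, 0.0216]
eef_rot: [0.038, 0.999, -0.003, 0.001]
ft_force: [-0.0, -8.4, 4.1]
grip_width: 0.408
gripper_force: 61.3
time_s: 17.2
tcp_pos: [0.5277, -0.1702, 0.0217]
eef_rot: [0.039, 0.999, -0.004, 0.002]
ft_force: [-1.7, -9.8, 4.9]
grip_width: 0.409
gripper_force: 61.3
```

```bash
python3 -m pendant '[[[0.0004,0.005,0],0,0],[[0.001,0.01,0],0,0],[[0.001,0.015,0],0,0],[[0.001,0.015,0],0,0],[[0.001,0.015,0],0,0],[[0.001,0.015,0],0,0]]'
python3 - <<'E'
from fit import *
from scipy.optimize import minimize_scalar
cs={n:r.capture(n) for n in("scene","top")}
c=cs["scene"]
print(handle([cs["top"]],[.558,.194,-.2]))
# front-right (+x) free corner of the cover: column profile of brightness at the lip's top edge
H=R.from_euler("z",-.083)
for l in(0,.005,.01):
    print(l,[np.round(px(c,H.apply([x,-.2,.058+l])+[.55,.0995,0]),1) for x in(.13,.06)])
g=c["frame"].astype(int)
u,v=np.round(px(c,H.apply([.06,-.2,.058])+[.55,.0995,0])).astype(int)
print(u,v);print(g[v-12:v+13,u].tolist())
E
```

```text
time_s: 17.95
tcp_pos: [0.5284, -0.1587, 0.0216]
eef_rot: [0.039, 0.999, -0.004, 0.001]
ft_force: [0.6, -9.6, 5.0]
grip_width: 0.405
gripper_force: 61.3
(array([ 0.56154589,  0.20026418, -0.19271472]), np.float64(0.833763440860215))
0 [array([278.2, 221.5]), array([290.5, 208.6])]
0.005 [array([278.1, 220.5]), array([290.5, 207.6])]
0.01 [array([278. , 219.6]), array([290.4, 206.7])]
291 209
[[156, 141, 40], [204, 191, 52], [237, 232, 72], [243, 239, 75], [244, 240, 77], [237, 230, 69], [212, 192, 54], [180, 154, 46], [156, 128, 35], [144, 113, 38], [113, 89, 31], [76, 57, 29], [37, 32, 25], [26, 23, 21], [22, 25, 24], [30, 29, 31], [29, 23, 24], [25, 23, 27], [27, 24, 26], [24, 18, 21], [27, 29, 26], [25, 22, 24], [28, 27, 26], [27, 27, 22], [28, 21, 23]]
```

```bash
python3 - <<'E'
from h import *
a=cv2.imread("pics/scene1.png").astype(float).sum(2);c=r.capture("scene");b=c["frame"].astype(float).sum(2)
H=R.from_euler("z",-.083)
for x in np.arange(.06,.125,.01):
    u,v=px(c,H.apply([x,-.2,.058])+[.55,.0995,0]);u=int(round(u));v=int(round(v));e=[]
    for g in(a,b):
        p=g[v-7:v+6,u];k=np.nonzero((p[:-1]>150)&(p[1:]<=150))[0]
        e.append(v-7+k[0]+(p[k[0]]-150)/(p[k[0]]-p[k[0]+1]) if len(k) else np.nan)
    print(u,np.round(e,2),round(e[0]-e[1],2))
print(r.observe()["ft_force"],r.observe()["tcp_pos"])
E
```

```text
291 [209.05 208.13] 0.92
289 [211.22 209.9 ] 1.32
287 [213.37 212.33] 1.05
285 [215.4  214.52] 0.88
284 [216.49 215.38] 1.12
282 [218.92 217.55] 1.37
280 [220.73 219.43] 1.3
[-1.33697174 -9.35879459  4.3024051 ] [ 0.52843822 -0.1587088   0.02164002]
```

The cover edge has risen about 1.1 px, which is 5–6 mm, and the wedge is still gripped. Handing in.

```bash
python3 -c "
from cell import r
print(r.finish_job())"
```

```text
the job is handed in; nothing more can be done
None
```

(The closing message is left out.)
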